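# Tip the brass bushings into the yellow bin

### The arm

A 6-joint arm with a two-finger parallel gripper is mounted at the origin on a cart in front of the work surface, level with it; the furniture and walls round the work are solid. World frame = base frame: x ahead of the robot, y to its left, z up, the work surface at z = 0. Lengths are in mm, angles in rad, forces in N, time in s.
With the tool pointing down it reaches from about 275 to 750 mm from the base axis. Payload 10.2 kg.
Tool frame: the origin (TCP) lies between the finger pads; the fingertips stand 17 mm ahead of it and the grasp point (between the pads) lies 2 mm behind it; z points along the fingers, y is the line along which they close (so a half turn about z gives the same grasp; the last joint's range is limited). The gripper opens to 85 mm and grips with 20 to 120 N. Pads are 22 mm wide; open, the fingers measure 114 mm over their backs; the gripper's body (76 mm by 85 mm) begins 54 mm behind the grasp point. The pads swing forward as they close: fully open they stand 13 mm farther back than shut.
Start: joints at [-1.518, 0.313, 1.498, -0, 1.331, -0.223], TCP at [142.953, -505.169, 248.294] pointing down, gripper open.
Joint ranges: [-2.94, 2.94], [-0.97, 2.17], [0.19, 2.56], [-1.23, 4.37], [0.02, 3.11], [-2.88, 2.88]. Speed limits (rad/s): [2.39, 2.39, 3.01, 3.14, 3.14, 3.14].

### API

Orientations are given as a unit quaternion [w, x, y, z].
In Python, from rig import * gives the robot as it stands.
- The arm moves only by the tool step_arm, never from a script. Its argument "commands" is text: rows parted by semicolons, each of 7 numbers parted by spaces: the opening, from 0 (shut) to 1 (fully open), then the shift along the tool's x, y, z in cm, then the turn, a rotation vector about the tool's x, y, z in rad. In form: hand x y z rx ry rz; .... A call has 1 to 20 rows; each row is the pose to reach, as a shift and turn from the pose commanded when the call began, along the tool's axes at that moment; what a row does not reach only later rows make up. A row lasts 1/12 s, in which the tool goes at most 41.7 mm and 7.16 degrees, less where a joint would pass 70% of its speed; a pose out of reach is approached as far as the arm can. A call with a gripper value outside its range is refused whole. The fingers move at their own pace and stop on an object; "newtons" is the grip in N (left out, the last holds). Time passes only in rows, so rows that repeat a pose let the fingers close. It gives the time, the measured TCP pose, the force, the opening and the grip force at its end, in the units of the state.
- sense(): the state, without advancing time (a new reading comes with each control period).
- capture(name): name is "side" or "top" or "wrist"; returns the picture (480x640x3 uint8, red, green, blue); there is no depth.
- camera_model(name): a dict with "mtx" (3x3 intrinsics, pixels), "eye" and "rotation" of the camera in the world. Camera axes: x right, y down, z forward; pixel columns grow to the right and rows downward; lengths in mm; the calibration is good to about 2 mm. A picture is of the moment at which its call begins: read the wrist's pose just before it. camera_model takes no time and is no camera call; for the wrist camera it gives the pose at the moment of the call.
- finish_job(): hands the job in; it is judged then, once.
Trained networks look in the newest picture that a camera, given by its name, has taken for a name from the list of things; names that differ only in an ending like _2 or _b are one class to them, and where a whole thing is asked for, a point or a joint stands for the part that bears it (a point fixed in the world has none). Each returns a list of dicts, best first, with "score" (0 to 1); they miss things now and then, are a little off and sometimes report something else, mostly with a low value. They report only what shows in the picture. A call takes as long as a camera call. They do not tell look-alikes from the thing itself.
- search_frame(camera, label): "rect" ([centre column, centre row, width, height] in pixels, round what is visible of it).
- trace(camera, label): "mask" (480x640 bool, what is visible of it) and "rect" ([centre column, centre row, width, height] in pixels, round what is visible of it).
- spot_point(camera, label): "xy" ([column, row] in pixels: a listed point, or the origin of a listed thing).
The state is a dict: "time_s": time; "joints": joint angles; "dq": joint speeds; "tau": joint torques, N m; "eef_pos": TCP position; "ee_rot": TCP orientation; "force": force on the tool from outside, world axes, zero at the start; "wrist_torque": the same for the moment, N m; "grip_width": opening from 0.0 (shut) to 1.0 (fully open); "grip_force": force on a finger pad.
Only numpy, scipy, OpenCV 4.12 (cv2) and the standard library are available. Lean on these libraries where they do the work, as an engineer would, in place of code of your own. Each camera call takes 0.05 s, during which the arm holds its last target. There are 200 camera calls.

### The job

The brass bushings for the next motors are in the small steel cup. Pick the cup up and pour all four into the yellow parts bin, not the grey one, then stand the empty cup upright on a free spot of the bench top and let go of it.

Things in the scene. Friction and masses are not known exactly. Their poses are not given: they have to be found in the camera images.
- cup: The small square sheet-steel parts cup, open at the top, loose, 0.12 to 0.2 kg, upright, holding the four bushings. Outside 54 x 54 mm with straight upright walls, 56 mm tall; walls and floor 3 mm thick. Origin: centre of its underside; z points out of its mouth, x and y square to its side walls. Grip it firmly (some 30 N) across two opposite walls, about halfway up. The round dark plastic cover near it is empty.
- yellow_bin: The yellow open-topped rectangular parts bin, empty, fixed to the bench. Outside 150 mm along its x, 120 mm along its y, 45 mm tall; walls 4 mm, floor 4 mm thick. Origin: centre of its underside, on the bench top; z up. A grey bin of the same size stands near it and is not wanted.
- bushing_1: One of the four alike turned brass bushings: a short cylinder 16 mm in diameter and 16 mm long with a dark bore at each end, 25 g, that starts standing on the floor of the steel cup. It slides easily (friction about 0.2): it leaves the cup by itself once the cup is tipped to some 105 to 115 degrees from upright. Origin: its centre; z along its axis.
- bushing_2: One of the four alike turned brass bushings: a short cylinder 16 mm in diameter and 16 mm long with a dark bore at each end, 25 g, that starts standing on the floor of the steel cup. It slides easily (friction about 0.2): it leaves the cup by itself once the cup is tipped to some 105 to 115 degrees from upright. Origin: its centre; z along its axis.
- bushing_3: One of the four alike turned brass bushings: a short cylinder 16 mm in diameter and 16 mm long with a dark bore at each end, 25 g, that starts standing on the floor of the steel cup. It slides easily (friction about 0.2): it leaves the cup by itself once the cup is tipped to some 105 to 115 degrees from upright. Origin: its centre; z along its axis.
- bushing_4: One of the four alike turned brass bushings: a short cylinder 16 mm in diameter and 16 mm long with a dark bore at each end, 25 g, that starts standing on the floor of the steel cup. It slides easily (friction about 0.2): it leaves the cup by itself once the cup is tipped to some 105 to 115 degrees from upright. Origin: its centre; z along its axis.
There are look-alikes about, which are no part of the job. Several things have the shape of the cup; the one meant has the colours described above.

How it is judged:
By the outcome, as a careful person would: the job done as asked, in the order asked, and still so for the second after the job is handed in, with the robot touching nothing.
It also fails if it takes over 58 s, if anything falls off the work surface, if the arm or the gripper's body presses on something with over 40 N, if the wrist force passes 120 N, or if a joint passes its speed limit or range.

## Working session

There is one attempt and no reset: what is moved stays moved. The work goes in short steps, Python scripts to look and compute and a tool call to move; the robot and the scene stay as the last step left them, time stands still between calls to the robot, and variables do not carry over. Pictures are saved under pics/ and viewed, at most 10 in all, crops included, and the job is handed in when it is done.

Besides the shell and the picture viewer there is one more tool, called after "Request:" by a JSON object that holds its "op" and its "data". step_arm: Moves the arm, as the interface text tells. Its arguments: {"type":"object","properties":{"commands":{"type":"string"},"newtons":{"type":"number"}},"required":["commands"]}

```bash
mkdir -p pics; python3 - <<'E'
from rig import *
import cv2
for n in ("top","side"):
    im=capture(n); cv2.imwrite(f"pics/{n}0.png",im[:,:,::-1])
    m=camera_model(n); print(n,m)
    for l in ("cup","yellow_bin","bushing_1"):
        print(l,[(r["score"],[round(float(v)) for v in r["rect"]]) for r in search_frame(n,l)])
print(sense())
E
```

```text
top {'mtx': array([[504.70064618,   0.        , 304.96184092],
       [  0.        , 504.70064618, 239.74359014],
       [  0.        ,   0.        ,   1.        ]]), 'eye': array([401.53382168,  35.1721354 , 915.90866943]), 'rotation': array([ 0.05425285, -0.70292427,  0.70684969, -0.0575987 ])}
cup [(0.88, [360, 278, 35, 36]), (0.78, [365, 214, 43, 46])]
yellow_bin [(0.89, [139, 256, 85, 95])]
bushing_1 [(0.55, [353, 273, 9, 7]), (0.43, [354, 285, 6, 10])]
side {'mtx': array([[455.20324094,   0.        , 316.05645564],
       [  0.        , 455.20324094, 244.27253396],
       [  0.        ,   0.        ,   1.        ]]), 'eye': array([328.09469012, 845.49882514, 578.37864746]), 'rotation': array([ 0.06671848, -0.12514495,  0.87242734, -0.46771565])}
cup [(0.81, [364, 225, 25, 32]), (0.58, [321, 215, 31, 33])]
yellow_bin [(0.89, [296, 336, 106, 78])]
bushing_1 []
{'time_s': 0.4, 'joints': array([-1.51840326e+00,  3.12971790e-01,  1.49783976e+00,  6.57395828e-06,
        1.33101806e+00, -2.23396476e-01]), 'dq': array([-0.00026134, -0.00072064, -0.00147352,  0.00015709, -0.00082325,
        0.00019864]), 'tau': array([-1.56850150e-03, -4.11819792e+01, -2.59663868e+01, -2.07184003e-04,
        1.21288562e-03,  3.84465878e-06]), 'eef_pos': array([ 142.95018644, -505.11669982,  248.20476093]), 'ee_rot': array([-1.17772205e-04,  9.90507672e-01,  1.37457403e-01,  1.32988893e-05]), 'force': array([ 0.16118748, -0.54179524,  0.64081114]), 'wrist_torque': array([-0.06594384,  0.03149174,  0.02725011]), 'grip_force': 0.0, 'grip_width': 1.0057552121621454}
```

View pics/top0.png

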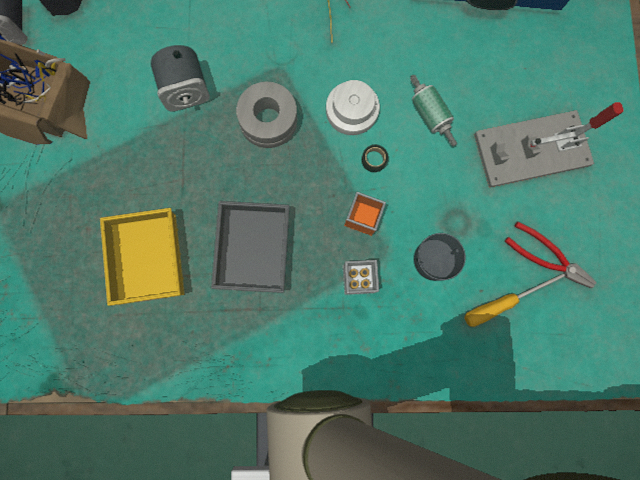

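View pics/side0.png

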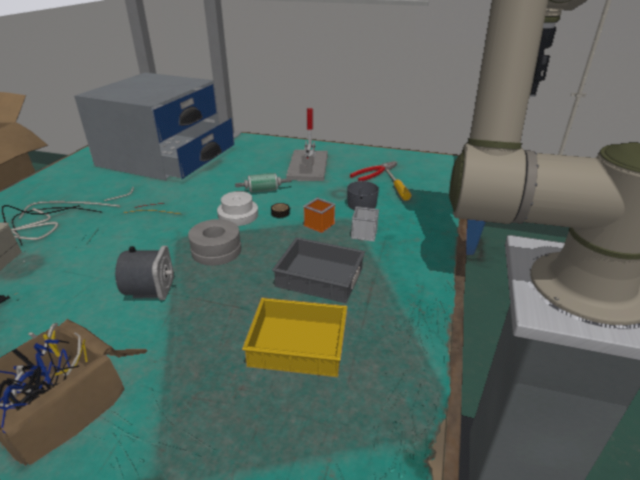

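The top view shows the steel cup with four bushings at about (362,276). The orange look-alike is at (366,213), the dark cover at (440,257), the yellow bin at (142,256) and the grey bin at (253,246). In the side view the steel cup is at (365,224) and the yellow bin at (297,336).

```bash
cat > h.py <<'E'
from rig import *
import cv2, numpy as np
from scipy.spatial.transform import Rotation as R
def cam(n):
    m=camera_model(n); return m["mtx"],np.array(m["eye"]),R.from_quat(m["rotation"],scalar_first=True).as_matrix()
def ray(c,px):
    K,e,r=c; d=r@np.linalg.solve(K,[px[0],px[1],1.]); return e,d/np.linalg.norm(d)
def onz(c,px,z):
    e,d=ray(c,px); return e+d*(z-e[2])/d[2]
def tri(cs,ps):
    A=np.zeros((3,3));b=np.zeros(3)
    for c,p in zip(cs,ps):
        e,d=ray(c,p);P=np.eye(3)-np.outer(d,d);A+=P;b+=P@e
    return np.linalg.solve(A,b)
E
python3 - <<'E'
from h import *
np.set_printoptions(precision=1,suppress=True)
near={"cup":{"top":(362,276),"side":(365,224)},"yellow_bin":{"top":(142,256),"side":(297,336)}}
cs={n:cam(n) for n in ("top","side")}
for n in cs: capture(n)
for l in near:
    P={}
    for n in cs:
        s=[r for r in spot_point(n,l) if np.hypot(*(np.array(r["xy"])-near[l][n]))<25]; print(l,n,s)
        if s: P[n]=s[0]["xy"]
        t=[r for r in trace(n,l) if np.hypot(*(np.array(r["rect"][:2])-near[l][n]))<25]
        if t and n=="top":
            m=t[0]["mask"].astype(np.uint8); q=cv2.boxPoints(cv2.minAreaRect(cv2.findNonZero(m)))
            print("rim corners",[onz(cs[n],p,56 if l=="cup" else 45) for p in q])
    if len(P)==2: print("tri",tri([cs[n] for n in P],[P[n] for n in P]))
    for n in P: print("z0",n,onz(cs[n],P[n],0))
E
```

```text
cup top [{'xy': [360.5, 275.5], 'score': 0.82}]
rim corners [array([503.3, -32.6,  56. ]), array([503. , -94.4,  56. ]), array([443.2, -92.7,  56. ]), array([443.6, -31.6,  56. ])]
cup side [{'xy': [363.5, 236.1], 'score': 0.68}]
tri [479.8 -71.7 -11. ]
z0 top [481.4 -70.2   0. ]
z0 side [474.4 -54.7   0. ]
yellow_bin top [{'xy': [144.7, 257.4], 'score': 0.81}]
rim corners [array([584.2, 396.4,  45. ]), array([599.7, 261.5,  45. ]), array([444.2, 238.3,  45. ]), array([429.7, 369.6,  45. ])]
yellow_bin side [{'xy': [298.5, 343.4], 'score': 0.58}]
tri [514.3 321.    5.5]
z0 top [516.7 323.1   0. ]
z0 side [514.2 316.    0. ]
```

Request:
{"op": "step_arm", "data": {"commands": "1 11 -8.4 0 0 0 -0.32; 1 22 -16.7 0 0 0 -0.65; 1 33 -25 0 0 0 -0.97; 1 44 -33.5 0 0 0 -1.295; 1 44 -33.5 0 0 0 -1.295; 1 44 -33.5 0 0 0 -1.295; 1 44 -33.5 0 0 0 -1.295; 1 44 -33.5 0 0 0 -1.295; 1 44 -33.5 0 0 0 -1.295; 1 44 -33.5 0 0 0 -1.295; 1 44 -33.5 0 0 0 -1.295; 1 44 -33.5 0 0 0 -1.295; 1 44 -33.5 0 0 0 -1.295; 1 44 -33.5 0 0 0 -1.295; 1 44 -33.5 0 0 0 -1.295; 1 44 -33.5 0 0 0 -1.295; 1 44 -33.5 0 0 0 -1.295; 1 44 -33.5 0 0 0 -1.295; 1 44 -33.5 0 0 0 -1.295; 1 44 -33.5 0 0 0 -1.295"}}

```text
time_s: 2.57
eef_pos: [474.8, -63.8, 248.4]
ee_rot: [0.0, 0.708, 0.707, 0.0]
force: [-0.8, 0.1, -0.3]
grip_width: 0.996
grip_force: 0.0
```

```bash
python3 - <<'E'
from h import *
np.set_printoptions(precision=3,suppress=True)
s=sense();print(s["time_s"],s["joints"],s["eef_pos"],R.from_quat(s["ee_rot"],scalar_first=True).as_matrix(),s["force"])
c=cam("wrist");print(c)
im=capture("wrist");cv2.imwrite("pics/w1.png",im[:,:,::-1])
for r in trace("wrist","cup"):
    m=r["mask"].astype(np.uint8);q=cv2.boxPoints(cv2.minAreaRect(cv2.findNonZero(m)))
    print(r["score"],r["rect"],q.tolist(),[onz(c,p,56) for p in q])
print([(r["score"],r["xy"],onz(c,r["xy"],0)) for r in spot_point("wrist","cup")])
E
```

```text
2.5667 [-0.379  0.211  1.63  -0.     1.3   -0.377] [474.811 -63.78  248.402] [[ 0.001  1.     0.   ]
 [ 1.    -0.001 -0.   ]
 [-0.     0.    -1.   ]] [-0.769  0.111 -0.309]
(array([[344.1  ,   0.   , 318.704],
       [  0.   , 344.1  , 246.343],
       [  0.   ,   0.   ,   1.   ]]), array([474.842,  20.054, 374.738]), array([[ 1.   , -0.002, -0.001],
       [-0.002, -0.945, -0.327],
       [-0.   ,  0.327, -0.945]]))
0.83 [436.0, 227.1, 84.0, 79.1] [[385.9745178222656, 241.0547637939453], [412.0073547363281, 185.27008056640625], [477.0438537597656, 215.6204376220703], [451.0110168457031, 271.4051208496094]] [array([540.247, -84.914,  56.   ]), array([560.915, -30.725,  56.   ]), array([625.254, -59.607,  56.   ]), array([ 607.642, -117.155,   56.   ])]
0.62 [321.1, 217.8, 64.1, 67.7] [[288.9490661621094, 186.82830810546875], [347.5339660644531, 184.2811279296875], [350.3226623535156, 248.42074584960938], [291.7377624511719, 250.96792602539062]] [array([447.231, -31.963,  56.   ]), array([501.352, -29.711,  56.   ]), array([505.702, -92.47 ,  56.   ]), array([448.084, -95.029,  56.   ])]
[(0.87, [320.3, 211.9], array([476.462, -69.043,   0.   ])), (0.87, [422.2, 217.7], array([590.603, -75.887,   0.   ]))]
```

View pics/w1.png

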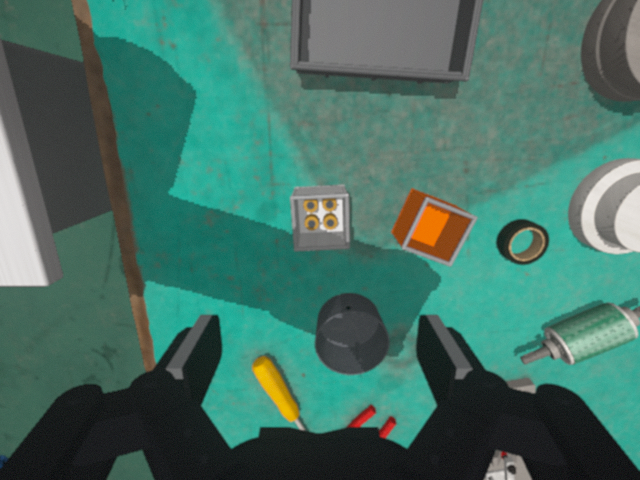

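The wrist view shows the steel cup with its rim centred near (322,222), and four bushings inside. The orange cup sits to the right of it at (437,227). By the two rim estimates the cup centre is about (476,-67) with the rim at about z = 56, square to the world axes. I'll go down with the fingers partly closed to stay clear of the orange cup.

Request:
{"op": "step_arm", "data": {"commands": "0.82 -0.3 0.1 3 0 0 0; 0.82 -0.3 0.1 6 0 0 0; 0.82 -0.3 0.1 9 0 0 0; 0.82 -0.3 0.1 12 0 0 0; 0.82 -0.3 0.1 14 0 0 0; 0.82 -0.3 0.1 16 0 0 0; 0.82 -0.3 0.1 18 0 0 0; 0.82 -0.3 0.1 19.5 0 0 0; 0.82 -0.3 0.1 20.5 0 0 0; 0.82 -0.3 0.1 21.2 0 0 0; 0.82 -0.3 0.1 21.6 0 0 0; 0.82 -0.3 0.1 21.6 0 0 0; 0.82 -0.3 0.1 21.6 0 0 0", "newtons": 35}}

```text
time_s: 3.8
eef_pos: [476.4, -66.1, 32.8]
ee_rot: [0.0, 0.707, 0.707, 0.0]
force: [-0.2, -0.4, -0.3]
grip_width: 0.823
grip_force: 0.0
```

Request:
{"op": "step_arm", "data": {"commands": "0.6 0 0 0 0 0 0; 0.6 0 0 0 0 0 0; 0.5 0 0 0 0 0 0; 0.4 0 0 0 0 0 0; 0.3 0 0 0 0 0 0; 0.3 0 0 0 0 0 0; 0.3 0 0 0 0 0 0; 0.3 0 0 0 0 0 0", "newtons": 35}}

```text
time_s: 4.47
eef_pos: [476.5, -66.2, 33.2]
ee_rot: [0.001, 0.707, 0.707, 0.0]
force: [-2.0, -0.1, 6.3]
grip_width: 0.633
grip_force: 36.8
```

Request:
{"op": "step_arm", "data": {"commands": "0.3 0 0 -1 0 0 0; 0.3 0 0 -3 0 0 0; 0.3 0 0 -6 0 0 0; 0.3 0 0 -9 0 0 0; 0.3 0 0 -12 0 0 0; 0.3 0 0 -15 0 0 0; 0.3 0 0 -18 0 0 0; 0.3 0 0 -21 0 0 0; 0.3 0 0 -24 0 0 0; 0.3 0 0 -24 0 0 0; 0.3 0 0 -24 0 0 0"}}

```text
time_s: 5.38
eef_pos: [476.2, -66.0, 273.8]
ee_rot: [0.001, 0.707, 0.707, 0.001]
force: [0.6, -0.4, -3.5]
grip_width: 0.636
grip_force: 38.3
```

```bash
python3 - <<'E'
from h import *
s=sense();print(s["time_s"],s["joints"].round(4),s["eef_pos"].round(1),s["force"].round(1),s["grip_width"],s["grip_force"])
E
```

```text
5.3833 [-0.3821  0.1941  1.5836  0.      1.3607 -0.3821] [476.2 -66.  273.8] [ 0.6 -0.4 -3.5] 0.6364538407404231 38.29826700151898
```

Request:
{"op": "step_arm", "data": {"commands": "0.3 0 0 0 0 0.1 0; 0.3 0 0 0 0 0.2 0; 0.3 0 0 0 0 0.2 0; 0.3 0 0 0 0 0.2 0"}}

```text
time_s: 5.72
eef_pos: [475.6, -66.6, 271.1]
ee_rot: [-0.071, 0.704, 0.703, 0.069]
force: [0.5, -0.1, -1.8]
grip_width: 0.634
grip_force: 38.3
```

```bash
python3 - <<'E'
from h import *
s=sense();print(s["time_s"],s["joints"].round(4),s["eef_pos"].round(1),s["force"].round(1),s["ee_rot"].round(4))
E
```

```text
5.7167 [-0.4743  0.2207  1.5703  0.177   1.4463 -0.5027] [475.6 -66.6 271.1] [ 0.5 -0.1 -1.8] [-0.071   0.7043  0.7029  0.0693]
```

```bash
cat >> h.py <<'E'
def target(yaw,tip):  # tool y at azimuth yaw, fingers tipped to the left by tip (deg)
    a=np.radians(yaw); y=np.array([np.cos(a),np.sin(a),0]); z=np.array([0,0,-1.])
    return R.from_rotvec(np.radians(tip)*y)*R.from_matrix(np.column_stack([np.cross(y,z),y,z]))
def delta(pos,rot,p0=None,r0=None):
    s=sense(); p0=s["eef_pos"] if p0 is None else np.array(p0); r0=R.from_quat(s["ee_rot"],scalar_first=True) if r0 is None else r0
    return (r0.inv().apply(np.array(pos)-p0)/10).round(2),(r0.inv()*rot).as_rotvec().round(3)
E
python3 - <<'E'
from h import *
print(delta([510,353,300],target(9,60)))
d=[([-1.5184,.31297,1.49784,0,1.33102,-.2234],(142.95,-505.12,248.2)),([-.379,.211,1.63,0,1.3,-.377],(474.81,-63.78,248.4)),([-.3821,.1941,1.5836,0,1.3607,-.3821],(476.2,-66,273.8)),([-.4743,.2207,1.5703,.177,1.4463,-.5027],(475.6,-66.6,271.1))]
E
```

```text
(array([41.71,  3.36,  5.44]), array([ 0.093,  0.846, -0.135]))
```

Request:
{"op": "step_arm", "data": {"commands": "0.3 3 0.2 0.4 0.007 0.06 -0.01; 0.3 6 0.5 0.8 0.013 0.12 -0.02; 0.3 9 0.7 1.2 0.02 0.18 -0.03; 0.3 12 1 1.6 0.027 0.24 -0.04; 0.3 15 1.2 2 0.033 0.3 -0.05; 0.3 18 1.4 2.3 0.04 0.36 -0.06; 0.3 21 1.7 2.7 0.046 0.43 -0.07; 0.3 24 1.9 3.1 0.053 0.49 -0.08; 0.3 27 2.2 3.5 0.06 0.55 -0.09; 0.3 30 2.4 3.9 0.067 0.61 -0.1; 0.3 33 2.7 4.3 0.073 0.67 -0.11; 0.3 36 2.9 4.7 0.08 0.73 -0.12; 0.3 39 3.1 5.1 0.086 0.79 -0.125; 0.3 41.7 3.4 5.4 0.093 0.846 -0.135; 0.3 41.7 3.4 5.4 0.093 0.846 -0.135; 0.3 41.7 3.4 5.4 0.093 0.846 -0.135; 0.3 41.7 3.4 5.4 0.093 0.846 -0.135"}}

```text
time_s: 7.13
eef_pos: [509.5, 353.6, 301.6]
ee_rot: [-0.379, 0.561, 0.66, 0.324]
force: [1.1, -0.8, -2.2]
grip_width: 0.636
grip_force: 38.4
```

```bash
python3 - <<'E'
from h import *
from scipy.optimize import least_squares
s=sense();print(s["time_s"],s["joints"].round(4),s["eef_pos"].round(1),s["force"].round(1),s["grip_width"])
r=R.from_quat(s["ee_rot"],scalar_first=True);print(r.as_matrix().round(2))
d=[([-1.5184,.31297,1.49784,0,1.33102,-.2234],(142.95,-505.12,248.2)),([-.379,.211,1.63,0,1.3,-.377],(474.81,-63.78,248.4)),([-.3821,.1941,1.5836,0,1.3607,-.3821],(476.2,-66,273.8)),([-.4743,.2207,1.5703,.177,1.4463,-.5027],(475.6,-66.6,271.1)),(list(s["joints"]),tuple(s["eef_pos"]))]
def fk(q,p):
    h,A,B,L,dd=p
    r1=R.from_euler('z',q[0]);r2=r1*R.from_euler('y',q[1]);r3=r2*R.from_euler('y',q[2]);r5=r3*R.from_euler('z',-SG*q[3])*R.from_euler('y',q[4])
    return np.array([0,0,h])+r1.apply([0,dd,0])+r2.apply([0,0,A])+r3.apply([0,0,B])+r5.apply([0,0,L]), r5
for SG in (1,-1):
    f=least_squares(lambda p:np.concatenate([fk(q,p)[0]-x for q,x in d]),[200,400,400,200,116])
    print(SG,f.x.round(1),f.cost,fk(d[-1][0],f.x)[1].as_matrix()[:,2])
E
```

```text
7.1333 [ 0.0618  0.4509  1.4759  1.045   1.474  -0.3585] [509.5 353.6 301.6] [ 1.1 -0.8 -2.2] 0.6355730533406757
[[-0.08  0.99 -0.14]
 [ 0.5   0.16  0.85]
 [ 0.86  0.   -0.5 ]]
1 [  52.4  229.7  430.2 -118.4  141.2] 15876.95739396107 [-0.03019317 -0.8644057  -0.5018876 ]
-1 [180.6 419.5 392.7 238.  116.4] 3.0446944699574456 [-0.13654193  0.85408731 -0.5018876 ]
```

Request:
{"op": "step_arm", "data": {"commands": "0.3 -1 0 0.5 0 0.07 0; 0.3 -2 0 1.1 0 0.14 0; 0.3 -3 0 1.7 0 0.21 0; 0.3 -4 0 2.3 0 0.28 0; 0.3 -5 0 2.9 0 0.35 0; 0.3 -5.7 0 3.3 0 0.4 0; 0.3 -5.7 0 3.3 0 0.436 0; 0.3 -5.7 0 3.3 0 0.436 0; 0.3 -5.7 0 3.3 0 0.436 0"}}

```text
time_s: 7.88
eef_pos: [510.5, 353.1, 236.3]
ee_rot: [-0.513, 0.478, 0.562, 0.439]
force: [-0.5, 0.0, -1.9]
grip_width: 0.633
grip_force: 38.5
```

```bash
python3 - <<'E'
from h import *
s=sense();print(s["time_s"],s["joints"].round(3),s["eef_pos"].round(1),s["force"].round(1),s["grip_width"])
r=R.from_quat(s["ee_rot"],scalar_first=True).as_matrix();print(r.round(2), "wrist centre",s["eef_pos"]-238*r[:,2])
cv2.imwrite("pics/s2.png",capture("side")[:,:,::-1])
E
```

```text
7.8833 [ 0.004  0.668  1.611  1.403  1.629 -0.723] [510.5 353.1 236.3] [-0.5  0.  -1.9] 0.633334017130488
[[-0.02  0.99 -0.16]
 [ 0.09  0.16  0.98]
 [ 1.    0.   -0.09]] wrist centre [547.84306454 119.04458886 257.53352936]
```

View pics/s2.png

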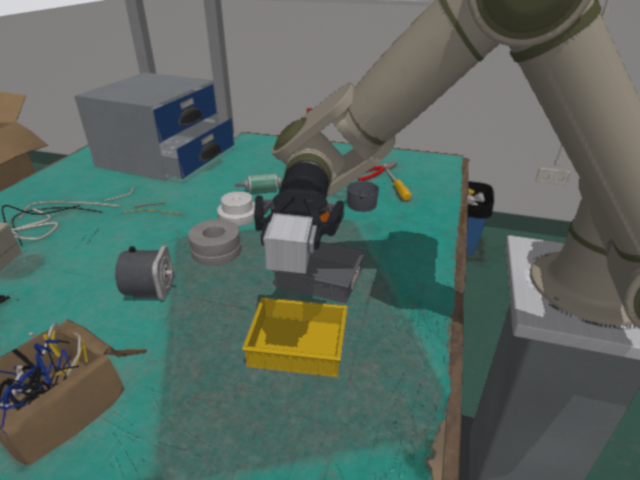

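The cup is tipped 85° above the yellow bin, which is at (297,336) in the picture, with the wrist well clear of the bench. Next I'll lower it and tip further.

Request:
{"op": "step_arm", "data": {"commands": "0.3 -0.8 0 0 0 0.05 0; 0.3 -1.6 0 0 0 0.1 0; 0.3 -2.4 0 0 0 0.15 0; 0.3 -3.2 0 0 0 0.2 0; 0.3 -3.5 0 0 0 0.25 0; 0.3 -3.5 0 0 0 0.29 0; 0.3 -3.5 0 0 0 0.32 0; 0.3 -3.5 0 0 0 0.35 0; 0.3 -3.5 0 0 0 0.37 0; 0.3 -3.5 0 0 0 0.39 0; 0.3 -3.5 0 0 0 0.41 0; 0.3 -3.5 0 0 0 0.42 0; 0.3 -3.5 0 0 0 0.43 0; 0.3 -3.5 0 0 0 0.43 0; 0.3 -3.5 0 0 0 0.43 0; 0.3 -3.5 0 0 0 0.43 0; 0.3 -3.5 0 0 0 0.43 0; 0.3 -3.5 0 0 0 0.43 0"}}

```text
time_s: 9.43
eef_pos: [510.9, 350.5, 201.6]
ee_rot: [0.621, -0.373, -0.439, -0.531]
force: [0.7, -0.0, -1.3]
grip_width: 0.633
grip_force: 38.6
```

```bash
python3 - <<'E'
from h import *
s=sense();print(s["time_s"],s["joints"].round(3),s["eef_pos"].round(1),s["force"].round(1),s["grip_width"])
cv2.imwrite("pics/s3.png",np.vstack([cv2.resize(capture("side")[180:400,180:420],None,fx=1.35,fy=1.35),cv2.resize(capture("top")[180:320,60:300],None,fx=1.35,fy=1.35)])[:,:,::-1])
for n in("side","top"):print([(r["score"],r["rect"]) for r in search_frame(n,"bushing_1")])
E
```

```text
9.4333 [ 0.023  0.92   1.598  1.669  1.926 -0.91 ] [510.9 350.5 201.6] [ 0.7 -0.  -1.3] 0.6330779282445715
[(0.55, [291.2, 263.6, 39.2, 49.9]), (0.49, [277.6, 320.8, 12.3, 9.0]), (0.44, [311.5, 320.1, 7.8, 14.2])]
[]
```

View pics/s3.png

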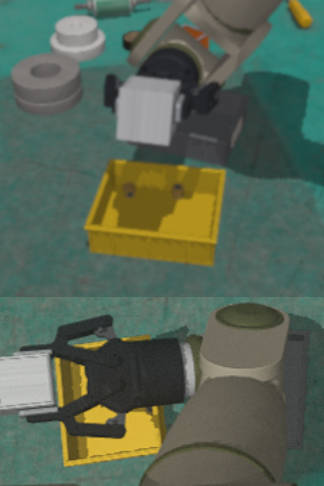

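Two bushings can be seen in the yellow bin, near (130,190) and (177,188) in the crop. I'll tip a little further for the other two.

Request:
{"op": "step_arm", "data": {"commands": "0.3 0.6 0 0.2 0 0.03 0; 0.3 1.2 0 0.4 0 0.06 0; 0.3 1.8 0 0.6 0 0.09 0; 0.3 2.3 0 0.8 0 0.12 0; 0.3 2.3 0 0.8 0 0.15 0; 0.3 2.3 0 0.8 0 0.17 0; 0.3 2.3 0 0.8 0 0.17 0; 0.3 2.3 0 0.8 0 0.17 0; 0.3 2.3 0 0.8 0 0.17 0; 0.3 2.3 0 0.8 0 0.17 0; 0.3 2.3 0 0.8 0 0.17 0; 0.3 2.3 0 0.8 0 0.17 0"}}

```text
time_s: 10.63
eef_pos: [510.9, 350.3, 226.0]
ee_rot: [0.656, -0.326, -0.385, -0.561]
force: [0.0, 1.6, -1.2]
grip_width: 0.633
grip_force: 38.6
```

```bash
python3 - <<'E'
from h import *
s=sense();print(s["time_s"],s["joints"].round(3),s["eef_pos"].round(1),s["force"].round(1),s["grip_width"])
r=R.from_quat(s["ee_rot"],scalar_first=True).as_matrix();print(r.round(2))
cv2.imwrite("pics/s4.png",np.hstack([cv2.resize(capture("side")[280:390,230:370],None,fx=3,fy=3),cv2.resize(capture("wrist"),(440,330))])[:,:,::-1])
E
```

```text
10.6333 [ 0.053  0.947  1.587  1.801  2.045 -0.883] [510.9 350.3 226. ] [ 0.   1.6 -1.2] 0.632583203277346
[[ 0.07  0.99 -0.14]
 [-0.48  0.16  0.86]
 [ 0.87  0.    0.49]]
```

View pics/s4.png

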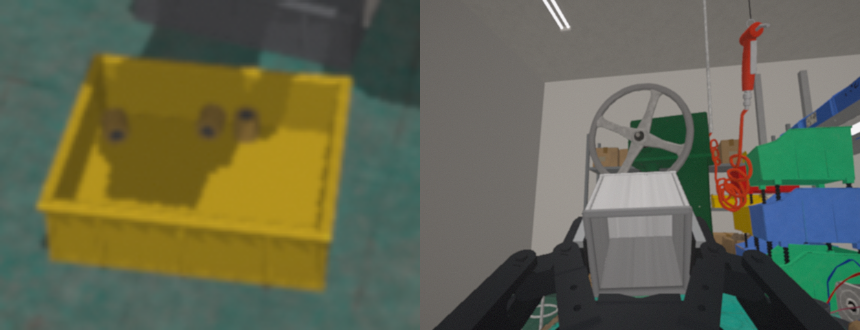

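Request:
{"op": "step_arm", "data": {"commands": "0.3 1 0 0.6 0 -0.1 0; 0.3 2 0 1.2 0 -0.2 0; 0.3 3 0 1.7 0 -0.3 0; 0.3 4 0 2.3 0 -0.4 0; 0.3 5.2 0 2.9 0 -0.5 0; 0.3 5.2 0 2.9 0 -0.6 0; 0.3 5.2 0 2.9 0 -0.7 0; 0.3 5.2 0 2.9 0 -0.8 0; 0.3 5.2 0 2.9 0 -0.9 0; 0.3 5.2 0 2.9 0 -1.03 0; 0.3 5.2 0 2.9 0 -1.03 0; 0.3 5.2 0 2.9 0 -1.03 0"}}

```text
time_s: 11.73
eef_pos: [510.3, 350.6, 286.3]
ee_rot: [-0.382, 0.559, 0.659, 0.328]
force: [-0.0, -0.2, -2.4]
grip_width: 0.637
grip_force: 38.5
```

```bash
python3 - <<'E'
from h import *
s=sense();print(s["time_s"],s["joints"].round(3),s["eef_pos"].round(1),s["force"].round(1),s["grip_width"])
print(delta([375,120,270],target(9,0)))
E
```

```text
11.7333 [ 0.054  0.469  1.498  1.057  1.464 -0.401] [510.3 350.6 286.3] [-0.  -0.2 -2.4] 0.6367956537866585
(array([-11.48, -17.04, -17.17]), array([ 0.003, -1.056,  0.006]))
```

Request:
{"op": "step_arm", "data": {"commands": "0.3 -1.1 -1.7 -1.7 0 -0.1 0; 0.3 -2.3 -3.4 -3.4 0 -0.2 0; 0.3 -3.4 -5.1 -5.1 0 -0.3 0; 0.3 -4.6 -6.8 -6.9 0 -0.4 0; 0.3 -5.7 -8.5 -8.6 0 -0.5 0; 0.3 -6.9 -10.2 -10.3 0 -0.6 0; 0.3 -8 -11.9 -12 0 -0.7 0; 0.3 -9.2 -13.6 -13.7 0 -0.8 0; 0.3 -10.3 -15.3 -15.4 0 -0.9 0; 0.3 -11.5 -17 -17.2 0 -1 0; 0.3 -11.5 -17 -17.2 0 -1.056 0; 0.3 -11.5 -17 -17.2 0 -1.056 0; 0.3 -11.5 -17 -17.2 0 -1.056 0; 0.3 -11.5 -17 -17.2 0 -1.056 0"}}

```text
time_s: 12.9
eef_pos: [375.4, 119.7, 269.0]
ee_rot: [-0.0, 0.649, 0.761, 0.001]
force: [0.0, 0.1, -2.3]
grip_width: 0.634
grip_force: 38.4
```

```bash
python3 - <<'E'
from h import *
s=sense();print(s["time_s"],s["joints"].round(3),s["eef_pos"].round(1),s["force"].round(1),s["grip_width"],R.from_quat(s["ee_rot"],scalar_first=True).as_matrix().round(3))
cv2.imwrite("pics/t5.png",np.hstack([cv2.resize(capture("top")[180:420,60:310],None,fx=1.6,fy=1.6),cv2.resize(capture("wrist"),(400,384))])[:,:,::-1])
E
```

```text
12.9 [ 8.000e-03 -1.000e-03  1.813e+00  1.000e-03  1.329e+00 -1.510e-01] [375.4 119.7 269. ] [ 0.   0.1 -2.3] 0.6342046311969409 [[-0.159  0.987  0.   ]
 [ 0.987  0.159  0.001]
 [ 0.001  0.    -1.   ]]
```

View pics/t5.png

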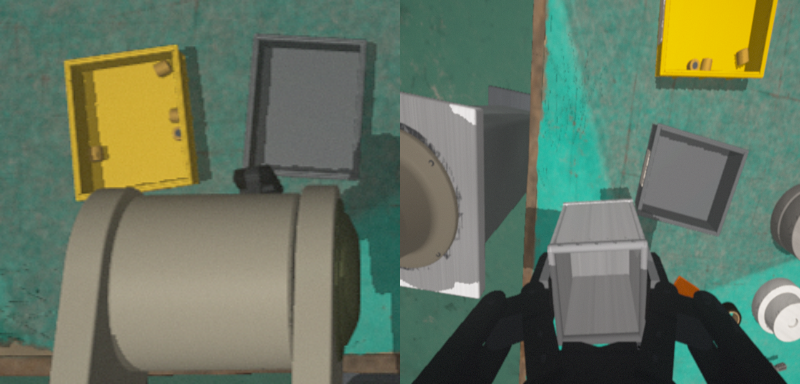

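All four bushings lie in the yellow bin, at (163,68), (174,115), (178,133) and (98,152) in the left half of the picture. The right half shows the cup empty. I'll stand it on the clear bench in front of the bins, at about (350,117).

Request:
{"op": "step_arm", "data": {"commands": "0.3 0.4 -2.5 3 0 0 0; 0.3 0.4 -2.5 6 0 0 0; 0.3 0.4 -2.5 9 0 0 0; 0.3 0.4 -2.5 12 0 0 0; 0.3 0.4 -2.5 15 0 0 0; 0.3 0.4 -2.5 18 0 0 0; 0.3 0.4 -2.5 20 0 0 0; 0.3 0.4 -2.5 21.5 0 0 0; 0.3 0.4 -2.5 22.3 0 0 0; 0.3 0.4 -2.5 22.8 0 0 0; 0.3 0.4 -2.5 23.1 0 0 0; 0.3 0.4 -2.5 23.3 0 0 0; 0.3 0.4 -2.5 23.4 0 0 0; 0.3 0.4 -2.5 23.4 0 0 0; 0.3 0.4 -2.5 23.4 0 0 0"}}

```text
time_s: 14.25
eef_pos: [351.4, 119.0, 36.2]
ee_rot: [0.002, 0.649, 0.761, 0.001]
force: [-0.9, 0.0, -1.9]
grip_width: 0.635
grip_force: 38.4
```

Request:
{"op": "step_arm", "data": {"commands": "0.3 0 0 0.1 0 0 0; 0.3 0 0 0.15 0 0 0; 0.3 0 0 0.2 0 0 0; 0.3 0 0 0.25 0 0 0; 0.3 0 0 0.25 0 0 0; 0.3 0 0 0.25 0 0 0"}}

```text
time_s: 14.75
eef_pos: [351.2, 118.9, 33.3]
ee_rot: [0.002, 0.649, 0.761, 0.0]
force: [-0.0, -0.4, -1.2]
grip_width: 0.635
grip_force: 38.5
```

Request:
{"op": "step_arm", "data": {"commands": "0.3 0 0 0.05 0 0 0; 0.3 0 0 0.1 0 0 0; 0.3 0 0 0.1 0 0 0; 0.3 0 0 0.1 0 0 0"}}

```text
time_s: 15.08
eef_pos: [351.2, 118.9, 33.2]
ee_rot: [0.002, 0.649, 0.761, 0.0]
force: [-3.5, -1.3, 20.8]
grip_width: 0.638
grip_force: 40.3
```

In contact with the bench, so I'll release and retreat.

Request:
{"op": "step_arm", "data": {"commands": "0.66 0 0 -0.05 0 0 0; 0.7 0 0 -0.05 0 0 0; 0.75 0 0 -0.05 0 0 0; 0.82 0 0 -0.05 0 0 0; 0.85 0 0 -0.05 0 0 0; 0.85 0 0 -0.05 0 0 0; 0.85 0 0 -0.05 0 0 0; 0.85 0 0 -1 0 0 0; 0.85 0 0 -2.5 0 0 0; 0.85 0 0 -5 0 0 0; 0.85 0 0 -8 0 0 0; 0.85 0 0 -11 0 0 0; 0.85 0 0 -14 0 0 0; 0.85 0 0 -17 0 0 0; 0.85 0 0 -20 0 0 0; 0.85 0 0 -22 0 0 0; 0.85 0 0 -22 0 0 0; 0.85 0 0 -22 0 0 0; 0.85 0 0 -22 0 0 0; 0.85 0 0 -22 0 0 0"}}

```text
time_s: 16.75
eef_pos: [349.8, 119.3, 251.2]
ee_rot: [0.001, 0.649, 0.761, -0.0]
force: [-1.1, 0.8, -0.7]
grip_width: 0.851
grip_force: 0.0
```

```bash
python3 - <<'E'
from h import *
s=sense();print(s["time_s"],s["eef_pos"].round(1),s["force"].round(1),s["grip_width"])
cv2.imwrite("pics/f6.png",np.hstack([capture("side")[170:410,200:520],cv2.resize(capture("wrist"),(320,240))])[:,:,::-1])
E
```

```text
16.75 [349.8 119.3 251.2] [-1.1  0.8 -0.7] 0.850615689826972
```

View pics/f6.png

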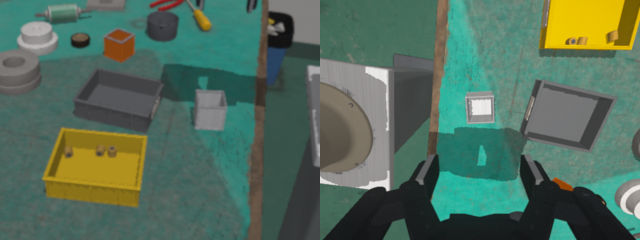

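The steel cup stands upright, empty and free at (210,110) in the left half. The bushings are in the yellow bin and the gripper is clear.

```bash
python3 -c "
from rig import *
print(finish_job())"
```

```text
the job is handed in; nothing more can be done
None
```

The job is handed in at about 17 s: all four bushings are in the yellow bin, and the empty steel cup stands upright and released on the clear bench in front of the bins.

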